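Index the gauging carriage under the dial and lock it with the folding crank

ROBOT

A 6-joint arm with a two-finger parallel gripper is mounted at the origin on the work surface. World frame = base frame: x ahead of the robot, y to its left, z up, the work surface at z = 0. Lengths are in mm, angles in rad, forces in N, time in s.
With the tool pointing down it reaches from about 350 to 725 mm from the base axis. Payload 4.3 kg.
Tool frame: the origin (TCP) lies on the centre line of the jaws, within the pads' length; the fingertips stand 17 mm ahead of it and the grasp point (between the pads) lies 2 mm behind it; z points along the fingers, y is the line along which they close (so a half turn about z gives the same grasp; the last joint's range is limited). The gripper opens to 85 mm and grips with 20 to 120 N. Pads are 22 mm wide; open, the fingers measure 114 mm over their backs; the gripper's body (76 mm by 85 mm) begins 54 mm behind the grasp point. The pads swing forward as they close: fully open they stand 13 mm farther back than shut.
Start: joints at [1.154, 0.377, 0.081, 1.274, 0, 1.46], TCP at [173.662, 548.185, 248.329] pointing down, gripper open.
Joint ranges: [-2.72, 2.72], [-0.84, 1.66], [-1.02, 1.22], [-1.77, 2.12], [-1.37, 1.28], [-3.14, 3.14]. Speed limits (rad/s): [2.57, 2.57, 3.14, 3.14, 3.14, 3.14].

INTERFACE

Orientations are given as [roll, pitch, yaw] about the fixed x, y, z axes, in that order (R = Rz(yaw) Ry(pitch) Rx(roll)).
In Python, from plant import env gives the robot as it stands. The module is installed in compiled form; this text tells all that it offers.
- The arm moves only by the tool play_rows, never from a script. Its argument "steps" is a list that holds one entry, the list of rows, each a list of 5 numbers: the shift along the world's x, y, z in mm, then the turn about the world's z in rad, then the gripper command: -1 is fully open, 1 is shut, values between are in proportion. A call has exactly 5 rows; each row is the pose to reach, as a shift and turn from the pose commanded when the call began; what a row does not reach only later rows make up. A row lasts 1/8 s, in which the tool goes at most 62.5 mm and 10.7 degrees, less where a joint would pass 70% of its speed; a pose out of reach is approached as far as the arm can. A call with a gripper value outside its range is refused whole. The fingers move at their own pace and stop on an object; the grip force is fixed at half the most. Time passes only in rows, so rows that repeat a pose let the fingers close, or fill a call up. It gives the time, the measured TCP pose, the force, the opening and the grip force at its end, in the units of the state.
- env.get_obs(): the state, without advancing time (a new reading comes with each control period).
- env.get_image(name): name is "scene" or "top"; returns a dict with "image" (420x560x3 uint8, blue, green, red), "fovy" (degrees; the focal length in pixels is half the picture's height over the tangent of half this angle, whatever the lens; pixels are square), "cx", "cy" (the principal point, pixels), "world_from_camera" (4x4, takes a point from camera to world coordinates). Camera axes: x right, y up, looking along -z (the intrinsics and any distortion apply to the point x, -y, -z); pixel columns grow to the right and rows downward; lengths in mm; the calibration is good to about 2 mm. A picture is of the moment at which its call begins. There is no depth.
- env.finish_job(): hands the job in; it is judged then, once.
The state is a dict: "time_s": time; "joints": joint angles; "qvel": joint speeds; "joint_torque": joint torques, N m; "ee_pos": TCP position; "eef_rot": TCP orientation; "force": force on the tool from outside, world axes, zero at the start; "torque": the same for the moment, N m; "finger_gap": finger opening in mm; "grasp_force": force on a finger pad.
Only numpy, scipy, OpenCV 4.12 (cv2) and the standard library are available. Lean on these libraries where they do the work, as an engineer would, in place of code of your own. Each camera call takes 0.05 s, during which the arm holds its last target. There are 200 camera calls.

TASK

On the bench fixture, pull the sprung plunger knob, slide the carriage one hole along to the station under the round dial gauge and let the plunger snap fully home in that hole. Then unfold the crank's handle until it stands straight up and wind the crank clockwise (seen from above) to its stop, which locks the carriage; leave the handle standing up. Do not bump the gauge or its stand, and leave the oil bottle, screwdriver and loose V block where they are.

Things in the scene. Friction and masses are not known exactly. Their poses are not given: they have to be found in the camera images.
- knob (a point): Middle of the plunger's knob: black cylinder, 32 mm diameter, 32 mm long, on the robot's side of the carriage. Its axis leans 32 deg from vertical towards the robot's side: this point's z axis points up along it (the pull direction), its y axis lies along the rail. 37 mm back along the axis lies the flat lug (50 mm wide) that carries it. Moving the held knob sideways moves the carriage.
- tie_bar (a point): Middle of a fixed level 16 mm steel tie bar along the rail, 203 mm above the bench, above and 11 mm behind the knob (115 mm higher), ending on two 18 mm square posts 150 mm either side. It bars a hand that comes straight down on the knob: take the knob with the hand leaned like the knob's axis, coming from the robot's side.
- plunger (a joint): Travel of the plunger in m: 0 = pin fully home in a hole, 0.014 = tip just clears the holes, 0.018 = stop. A spring pulls it home with 5.6 N at 0 and 12 N at 0.018. The 11 mm round-nosed pin has 1.5 mm play each way in its 14 mm hole; let go between holes, it rides on the face until it meets one.
- carriage (a joint): Position of the carriage along the rail in m, growing along the fixture's y axis (the knob's y axis). The five holes are at -0.08, -0.04, 0, 0.04, 0.08 (40 mm pitch); it starts in the middle hole. Sliding friction about 2 N; total moving mass about 0.6 to 1.2 kg.
- carriage_mark (a point): Top of the brass turned part (30 mm diameter, 66 mm long) that lies fixed in the V block on top of the carriage, at the carriage's middle. It must come right under the gauge tip. The dark steel carriage is 85 mm by 70 mm.
- gauge_tip (a point): Lower end of the dial gauge's stem, over the goal hole, 3 mm higher than carriage_mark.
- gauge: Dial gauge with its stand, fixed; origin on the bench right under the tip. A round black dial, 60 mm diameter, 22 mm thick, centre 192 mm above the bench, facing the robot's side; a 14 mm column 67 mm behind it. It stands over one of the two holes next to the start hole (either side, varies).
- nozzle_tip (a point): Lower end of a straight air nozzle without any dial on a similar stand, over the other neighbouring hole. Not to be used.
- crank_axis (a point): On the crank's vertical axis, at the height of the handle's fold hinge (140 mm above the bench). The crank is a flat dark arm, 14 mm wide, 8 mm thick, its top 14 mm below this point, on a grey pedestal (56 mm square, 100 mm high) at the left (+y) end of the fixture; a 26 mm hub lies under the arm.
- handle_hinge (a point): Fold hinge of the crank handle, at the outer end of the arm, 60 mm from the crank axis. Its hinge pin is level, at right angles to the arm.
- handle_grip (a point): Point on the axis of the handle 50 mm from the fold hinge. The handle is a black round sleeve, 22 mm diameter, reaching from 10 to 76 mm from the hinge; it spins freely about its own axis. Folded it lies level over the arm, its free end just past the crank axis; unfolded it stands up over the arm's outer end.
- fold (a joint): Angle of the handle in rad: 0 = folded flat, 1.571 = standing straight up (stop; must be above 1.3). Stiff hinge (0.07 N m), it stays where it is left.
- crank (a joint): Angle of the crank in rad, growing clockwise seen from above; starts at 0 to 0.35, stop at 2.0 (wound home above 1.85). At 0 the arm points from the axis to the robot's side, along the fixture's -x. Friction about 0.12 N m, stays where it is left. It draws a steel clamp bar along the rail's back 3.5 mm per rad towards the carriage.
- oil_mid (a point): Half-way up an amber oil bottle, 54 mm diameter, 120 mm high. Bystander, must stay within 30 mm of where it was.
- driver_grip (a point): Grip of a loose screwdriver, 200 mm long, lying beyond the crank's end of the fixture. Bystander.
- vblock_mid (a point): Middle of a loose steel V block, 60 by 80 by 47 mm, beside the fixture. Bystander.

How it is judged (in metres and radians):
On the way, in this order (a step that is already met when the one before it is completed fails the run):
1. the plunger knob is pulled until its pin clears the hole (value of joint plunger above 0.013 m), for 0.05 s.
2. the carriage stands under the dial gauge with the plunger snapped fully home (horizontal distance between carriage_mark and gauge_tip below 0.006 m and value of joint plunger below 0.0025 m), for 0.2 s.
3. the crank handle is unfolded upright (value of joint fold above 1.3 rad), for 0.1 s.
4. the crank is wound clockwise to its stop (value of joint crank above 1.85 rad), for 0.1 s.
At the end, for the whole second after the job is handed in: The carriage mark is within 6 mm (seen from above) of the gauge tip, the plunger is home within 2.5 mm, the handle stands above 1.3 rad (75 deg) and the crank is wound past 1.85 rad, all at rest (all of step 2 and value of joint fold above 1.3 rad and value of joint crank above 1.85 rad and velocity of joint crank below 0.05 rad/s and velocity of joint carriage below 0.01 m/s); the robot touches nothing.
It fails at once if the gauge or its stand is bumped by the robot (over 8 N) (contact force between gauge and the arm above 8 N or contact force between gauge and the fingers above 8 N).
It fails at once if the oil bottle, screwdriver or loose V block is moved by more than 30 mm (distance of any of oil_mid, driver_grip, vblock_mid from where it was at the start of the episode above 0.03 m).
It also fails if it takes over 69 s, if anything falls off the work surface, if the arm or the gripper's body presses on something with over 40 N, if the wrist force passes 120 N, or if a joint passes its speed limit or range.

## Working session

There is one attempt and no reset: what is moved stays moved. The work goes in short steps, Python scripts to look and compute and a tool call to move; the robot and the scene stay as the last step left them, time stands still between calls to the robot, and variables do not carry over. Pictures are saved under pics/ and viewed, at most 10 in all, crops included, and the job is handed in when it is done.

Besides the shell and the picture viewer there is one more tool, called after "Call:" by a JSON object that holds its "op" and its "data", one argument or row to a line. play_rows: Moves the arm, as the interface text tells. Its arguments: {"type":"object","properties":{"steps":{"type":"array","items":{"type":"array","items":{"type":"array","items":{"type":"number"}}}}},"required":["steps"]}

```bash
mkdir -p pics; ls
cat > h.py <<'E'
import numpy as np, cv2
from plant import env
def cam(n):
    d=env.get_image(n); T=np.array(d["world_from_camera"]); im=np.array(d["image"])
    f=im.shape[0]/2/np.tan(np.radians(d["fovy"])/2)
    return dict(im=im,f=f,cx=d["cx"],cy=d["cy"],T=T,extra={k:v for k,v in d.items() if k not in("image","world_from_camera")})
def ray(c,u,v):
    d=c["T"][:3,:3]@np.array([(u-c["cx"])/c["f"],-(v-c["cy"])/c["f"],-1]); return c["T"][:3,3],d
def onz(c,u,v,z):
    o,d=ray(c,u,v); return o+d*(z-o[2])/d[2]
def proj(c,p):
    q=c["T"][:3,:3].T@(np.array(p,float)-c["T"][:3,3]); return c["cx"]+c["f"]*q[0]/-q[2], c["cy"]-c["f"]*q[1]/-q[2]
def tri(c1,p1,c2,p2):
    o1,d1=ray(c1,*p1);o2,d2=ray(c2,*p2)
    s=np.linalg.lstsq(np.c_[d1,-d2],o2-o1,rcond=None)[0]
    a,b=o1+s[0]*d1,o2+s[1]*d2; return (a+b)/2,np.linalg.norm(a-b)
E
python3 - <<'E'
from h import *
np.set_printoptions(precision=3,suppress=True)
print(env.get_obs())
for n in("scene","top"):
    c=cam(n); print(n,c["extra"],c["T"]); cv2.imwrite(f"pics/{n}0.png",cv2.resize(c["im"],(784,588),interpolation=cv2.INTER_CUBIC)); np.save(n,c,allow_pickle=True)
E
```

```text
pics
{'time_s': 0.0, 'joints': array([1.154, 0.378, 0.08 , 1.274, 0.   , 1.461]), 'qvel': array([-0.001,  0.   ,  0.001,  0.001,  0.   ,  0.001]), 'joint_torque': array([ -0.   , -46.36 ,  26.988,   0.021,  -0.   ,  -0.   ]), 'ee_pos': array([173.399, 547.578, 247.356]), 'eef_rot': array([-3.14 , -0.   ,  2.835]), 'force': array([-0.275, -0.393, -0.314]), 'torque': array([ 0.04 ,  0.027, -0.061]), 'grasp_force': 0.0, 'finger_gap': 85.20972752850794}
scene {'fovy': 50.86241350434947, 'cx': 282.8408211206032, 'cy': 208.58079384707506} [[   0.15    -0.815    0.56  1124.956]
 [   0.989    0.12    -0.09   -41.639]
 [   0.006    0.567    0.823  957.926]
 [   0.       0.       0.       1.   ]]
top {'fovy': 57.77277753378105, 'cx': 278.47864098508705, 'cy': 209.08720556049127} [[  -0.011    0.974   -0.226  387.896]
 [  -1.      -0.012   -0.001   35.576]
 [  -0.004    0.226    0.974 1001.952]
 [   0.       0.       0.       1.   ]]
```

View pics/scene0.png

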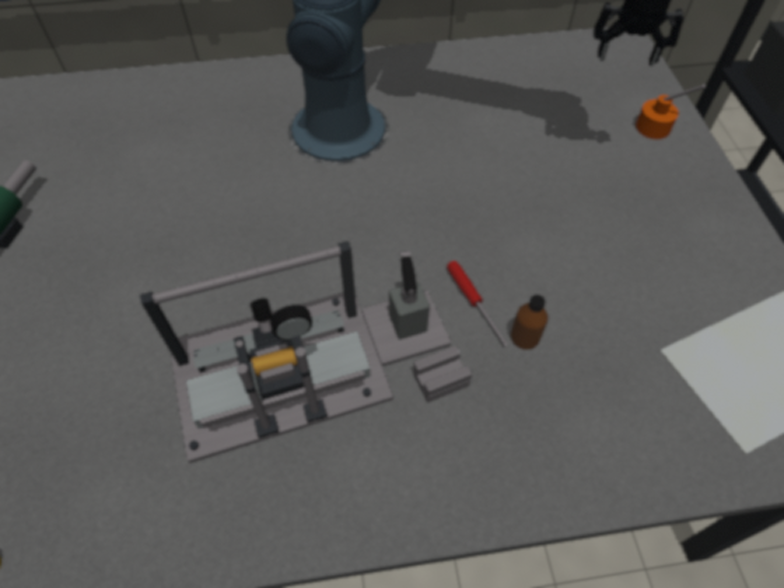

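View pics/top0.png

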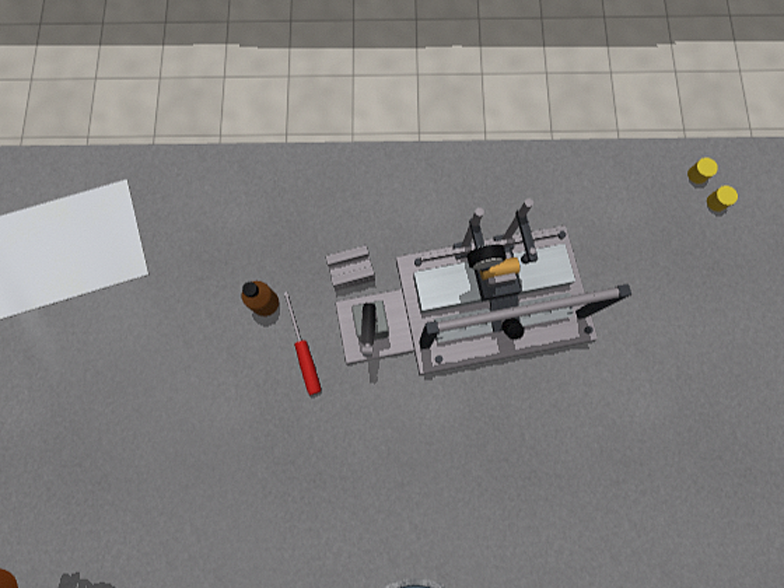

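Run:
```python
from h import *
np.set_printoptions(precision=1,suppress=True)
t=np.load("top.npy",allow_pickle=True).item(); s=np.load("scene.npy",allow_pickle=True).item()
P={'knobtop':((512,328),(261,309)),'barpostL':((430,329),(346,246)),'barpostR':((624,290),(150,298)),'gaugedial':((487,257),(292,322)),'brass':((501,269),(274,361)),
'hinge':((367,349),(406,257)),'handle_end':((369,307),(408,290)),'ped_top':((369,322),(407,295)),'oilcap':((250,289),(537,303)),'driverred_a':((316,393),(452,264)),'driver_b':((302,343),(478,302)),'nozz':((530,257),(240,345))}
for k,(a,b) in P.items():
    p,e=tri(t,np.array(a)/1.4,s,np.array(b)/1.4); print(k,p,round(e,1))
for k,uv in {'plate1':(397,257),'plate2':(420,374),'plate3':(595,341),'plate4':(570,227),'bolt':(439,359),'bolt2':(588,329),'bolt3':(561,234)}.items():
    print(k,onz(t,uv[0]/1.4,uv[1]/1.4,12))
for n,c,r in(("top",t,(225,135,140,125)),("scene",s,(95,165,240,160))):
    x,y,w,h=r; cv2.imwrite(f"pics/{n}c.png",cv2.resize(c["im"][y:y+h,x:x+w],None,fx=3.3,fy=3.3,interpolation=cv2.INTER_CUBIC)) if n=="scene" else cv2.imwrite(f"pics/{n}c.png",cv2.resize(c["im"][145:285,230:430],None,fx=4,fy=4,interpolation=cv2.INTER_CUBIC))
```

```text
knobtop [ 534.7 -174.5   88.3] 0.9
barpostL [515.8 -23.2 205.6] 0.3
barpostR [ 572.1 -318.6  208. ] 5.0
gaugedial [ 632.8 -116.7  190.1] 2.9
brass [ 639.3 -158.2   94.1] 3.4
hinge [495.6  75.7 133.4] 1.1
handle_end [564.8  70.  136. ] 3.2
ped_top [546.8  72.   95. ] 2.8
oilcap [604.2 277.6 110.8] 0.3
driverred_a [431.4 176.4  10.5] 4.4
driver_b [524.  205.5   9.7] 6.1
nozz [ 641.5 -195.9  158. ] 1.5
plate1 [688.5  22.3  12. ]
plate2 [463.4 -16.9  12. ]
plate3 [ 520.7 -344.6   12. ]
plate4 [ 745.7 -317.7   12. ]
bolt [490.5 -52.7  12. ]
bolt2 [ 543.4 -333.7   12. ]
bolt3 [ 731.5 -298.9   12. ]
```

View pics/topc.png

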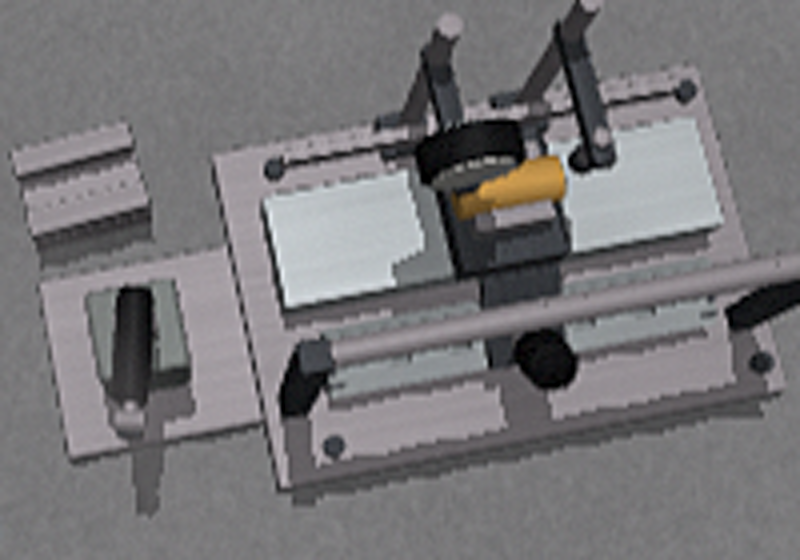

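View pics/scenec.png

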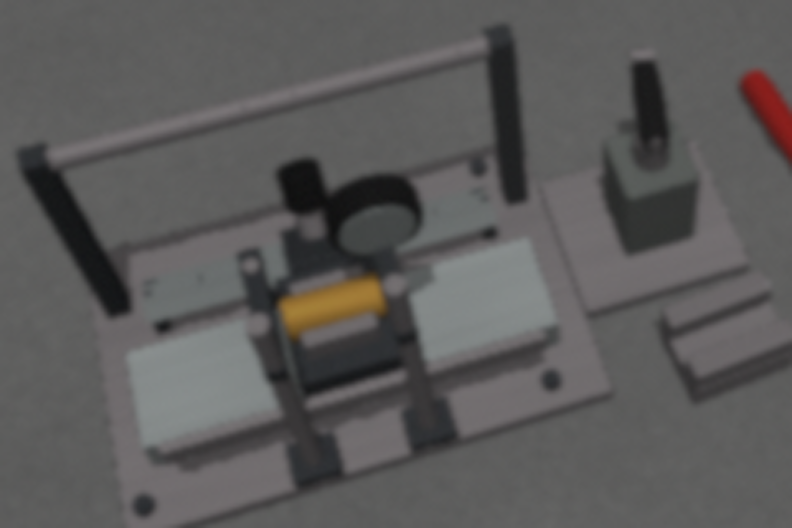

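Call:
{"op": "play_rows", "data": {
  "steps": [
    [[0,0,60,0,-1],[0,0,120,0,-1],[0,0,180,0,-1],[0,0,240,0,-1],[0,0,300,0,-1]]
  ]
}}

```text
time_s: 0.72
ee_pos: [178.8, 563.5, 509.2]
eef_rot: [3.089, 0.007, 2.834]
force: [0.7, 0.5, 1.6]
finger_gap: 85.0
grasp_force: 0.0
```

The tool leaned a little when the command went out of reach. I'll check whether that lean persists when the arm comes back within reach.

Call:
{"op": "play_rows", "data": {
  "steps": [
    [[0,60,60,0,-1],[0,120,120,0,-1],[0,180,150,0,-1],[0,240,150,0,-1],[0,300,150,0,-1]]
  ]
}}

```text
time_s: 1.35
ee_pos: [138.4, 573.9, 513.6]
eef_rot: [3.08, 0.002, 2.835]
force: [0.4, 0.8, 0.3]
finger_gap: 85.5
grasp_force: 0.0
```

Call:
{"op": "play_rows", "data": {
  "steps": [
    [[0,-30,-30,0,-1],[0,-60,-60,0,-1],[0,-90,-90,0,-1],[0,-120,-120,0,-1],[0,-150,-150,0,-1]]
  ]
}}

```text
time_s: 1.98
ee_pos: [137.9, 421.0, 361.1]
eef_rot: [3.083, 0.002, 2.835]
force: [0.9, -0.2, 0.9]
finger_gap: 85.3
grasp_force: 0.0
```

```bash
python3 -c "
from h import *
print(np.round(env.get_obs()['joints'],3))"
```

```text
[ 1.106  0.048 -0.049  1.415  0.007  1.413]
```

Call:
{"op": "play_rows", "data": {
  "steps": [
    [[-15,-60,0,0,-1],[-30,-120,0,0,-1],[-45,-180,0,0,-1],[-60,-240,0,0,-1],[-75,-300,0,0,-1]]
  ]
}}

```text
time_s: 2.6
ee_pos: [67.1, 132.0, 364.0]
eef_rot: [3.08, 0.003, 2.839]
force: [2.5, -1.4, 0.4]
finger_gap: 85.5
grasp_force: 0.0
```

```bash
python3 -c "
from h import *
print(np.round(env.get_obs()['joints'],3))"
```

```text
[ 0.576 -0.564 -0.453  1.632  0.037  0.88 ]
```

Call:
{"op": "play_rows", "data": {
  "steps": [
    [[20,-18,50,0,-1],[40,-36,100,0,-1],[60,-54,150,0,-1],[80,-72,200,0,-1],[100,-90,250,0,-1]]
  ]
}}

```text
time_s: 3.22
ee_pos: [181.5, 48.3, 582.0]
eef_rot: [3.08, 0.032, 2.83]
force: [0.3, -0.2, -0.1]
finger_gap: 85.4
grasp_force: 0.0
```

Call:
{"op": "play_rows", "data": {
  "steps": [
    [[30,-20,50,0,-1],[60,-40,100,0,-1],[90,-60,150,0,-1],[120,-80,200,0,-1],[120,-80,250,0,-1]]
  ]
}}

```text
time_s: 3.85
ee_pos: [290.4, -5.0, 608.7]
eef_rot: [3.081, 0.075, 2.83]
force: [-0.2, -0.0, 0.1]
finger_gap: 85.1
grasp_force: 0.0
```

```bash
python3 -c "
from h import *
print(np.round(env.get_obs()['joints'],3))"
```

```text
[-0.299 -0.047  0.572  2.114  0.059  0.013]
```

Call:
{"op": "play_rows", "data": {
  "steps": [
    [[0,0,60,0,-1],[0,0,120,0,-1],[0,0,180,0,-1],[0,0,300,0,-1],[0,0,400,0,-1]]
  ]
}}

```text
time_s: 4.47
ee_pos: [301.3, 6.7, 626.4]
eef_rot: [3.078, 0.129, 2.827]
force: [0.4, 0.4, -0.1]
finger_gap: 85.4
grasp_force: 0.0
```

Call:
{"op": "play_rows", "data": {
  "steps": [
    [[0,0,60,0,-1],[0,0,60,0,-1],[0,0,60,0,-1],[0,0,60,0,-1],[0,0,60,0,-1]]
  ]
}}

```text
time_s: 5.1
ee_pos: [304.1, 9.0, 639.1]
eef_rot: [3.075, 0.169, 2.824]
force: [0.6, -0.2, -0.7]
finger_gap: 85.4
grasp_force: 0.0
```

```bash
python3 -c "
from h import *
print(np.round(env.get_obs()['joints'],3))"
```

```text
[-0.232 -0.043  0.674  2.115  0.052  0.084]
```

Call:
{"op": "play_rows", "data": {
  "steps": [
    [[0,0,400,0,-1],[0,0,400,0,-1],[0,0,400,0,-1],[0,0,400,0,-1],[0,0,400,0,-1]]
  ]
}}

```text
time_s: 5.72
ee_pos: [314.9, 19.9, 657.5]
eef_rot: [3.067, 0.223, 2.821]
force: [0.4, -1.0, -0.1]
finger_gap: 84.9
grasp_force: 0.0
```

Call:
{"op": "play_rows", "data": {
  "steps": [
    [[0,0,400,0,-1],[0,0,400,0,-1],[0,0,400,0,-1],[0,0,400,0,-1],[0,0,400,0,-1]]
  ]
}}

```text
time_s: 6.35
ee_pos: [322.5, 28.3, 676.2]
eef_rot: [3.056, 0.278, 2.816]
force: [0.6, 1.0, 0.2]
finger_gap: 85.3
grasp_force: 0.0
```

Call:
{"op": "play_rows", "data": {
  "steps": [
    [[0,0,400,0,-1],[0,0,400,0,-1],[0,0,400,0,-1],[0,0,400,0,-1],[0,0,400,0,-1]]
  ]
}}

```text
time_s: 6.98
ee_pos: [328.2, 34.6, 695.3]
eef_rot: [3.043, 0.334, 2.811]
force: [-0.5, 1.1, -0.0]
finger_gap: 85.6
grasp_force: 0.0
```

Call:
{"op": "play_rows", "data": {
  "steps": [
    [[0,0,400,0,-1],[0,0,400,0,-1],[0,0,400,0,-1],[0,0,400,0,-1],[0,0,400,0,-1]]
  ]
}}

```text
time_s: 7.6
ee_pos: [332.3, 39.1, 714.7]
eef_rot: [3.028, 0.39, 2.804]
force: [0.8, -0.0, -0.3]
finger_gap: 85.3
grasp_force: 0.0
```

```bash
python3 -c "
from h import *
print(np.round(env.get_obs()['joints'],3))"
```

```text
[-0.088 -0.013  0.936  2.115  0.016  0.23 ]
```

Call:
{"op": "play_rows", "data": {
  "steps": [
    [[0,-50,10,0.1,-1],[0,-100,20,0.2,-1],[0,-150,30,0.3,-1],[0,-200,50,0.4,-1],[0,-220,100,0.5,-1]]
  ]
}}

```text
time_s: 8.22
ee_pos: [358.0, -122.9, 666.4]
eef_rot: [3.073, 0.427, -2.985]
force: [-0.2, 0.8, -0.3]
finger_gap: 85.3
grasp_force: 0.0
```

Call:
{"op": "play_rows", "data": {
  "steps": [
    [[0,-30,400,0,-1],[0,-30,400,0,-1],[0,-30,400,0,-1],[0,-30,400,0,-1],[0,-30,400,0,-1]]
  ]
}}

```text
time_s: 8.85
ee_pos: [385.9, -84.3, 702.4]
eef_rot: [3.111, 0.473, -2.985]
force: [-0.1, -0.3, -0.1]
finger_gap: 85.5
grasp_force: 0.0
```

Call:
{"op": "play_rows", "data": {
  "steps": [
    [[0,-30,400,0,-1],[0,-30,400,0,-1],[0,-30,400,0,-1],[0,-30,400,0,-1],[0,-30,400,0,-1]]
  ]
}}

```text
time_s: 9.48
ee_pos: [397.7, -53.7, 731.2]
eef_rot: [3.141, 0.523, -2.986]
force: [0.0, 0.3, -0.2]
finger_gap: 85.8
grasp_force: 0.0
```

```bash
python3 -c "
from h import *
o=env.get_obs();print(np.round(o['joints'],3))
from scipy.spatial.transform import Rotation as R
M=R.from_euler('xyz',o['eef_rot']).as_matrix();print(np.round(M,3))"
```

```text
[-0.536  0.082  1.044  2.115  0.324 -0.622]
[[-0.856 -0.155  0.493]
 [-0.134  0.988  0.077]
 [-0.499  0.    -0.866]]
```

Call:
{"op": "play_rows", "data": {
  "steps": [
    [[8,-13,-54,0,-1],[16,-26,-108,0,-1],[24,-39,-162,0,-1],[32,-52,-216,0,-1],[40,-65,-270,0.02,-1]]
  ]
}}

```text
time_s: 10.1
ee_pos: [436.0, -116.9, 466.9]
eef_rot: [-3.141, 0.523, -2.966]
force: [0.5, -0.4, 0.1]
finger_gap: 85.1
grasp_force: 0.0
```

Call:
{"op": "play_rows", "data": {
  "steps": [
    [[8,-13,-54,0,-0.5],[16,-26,-108,0,-0.5],[24,-39,-162,0,-0.5],[32,-52,-216,0,-0.5],[36,-65,-269,0,-0.5]]
  ]
}}

```text
time_s: 10.72
ee_pos: [472.0, -181.9, 198.3]
eef_rot: [-3.142, 0.523, -2.966]
force: [0.3, -0.5, -0.7]
finger_gap: 63.9
grasp_force: 0.0
```

```bash
python3 -c "
from h import *
o=env.get_obs();print(o['ee_pos'],o['eef_rot'],o['finger_gap'],np.round(o['joints'],3))
t=cam('top');s=cam('scene')
a=cv2.resize(t['im'][145:285,270:410],None,fx=3,fy=3,interpolation=cv2.INTER_CUBIC); b=cv2.resize(s['im'][120:260,80:200],None,fx=3,fy=3,interpolation=cv2.INTER_CUBIC)
cv2.imwrite('pics/app.png',np.hstack([a,b]))"
```

```text
[ 472.02605256 -181.91080616  198.30063387] [-3.14152167  0.52296772 -2.96630869] 63.94789694462863 [-0.729 -0.026 -0.677  0.577  0.403 -0.833]
```

View pics/app.png

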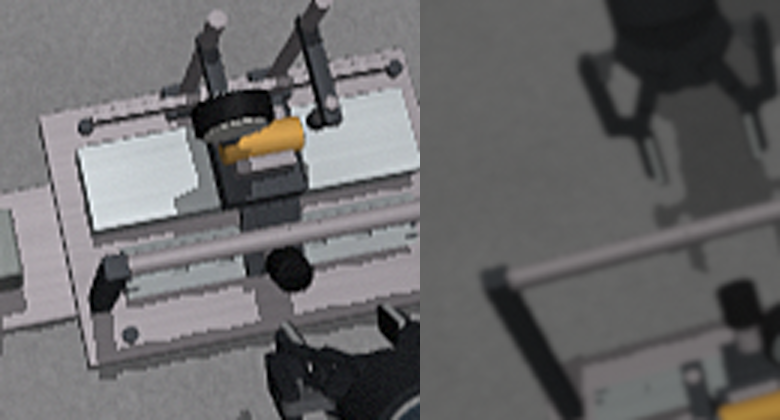

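```bash
python3 -c "
from h import *
from scipy.spatial.transform import Rotation as R
np.set_printoptions(precision=1,suppress=True)
t=np.load('top.npy',allow_pickle=True).item(); s=np.load('scene.npy',allow_pickle=True).item()
o=env.get_obs();M=R.from_euler('xyz',o['eef_rot']).as_matrix();p=o['ee_pos']
tip=p+M[:,2]*6
for sgn in(1,-1):
  q=tip+M[:,1]*sgn*32; print('tip',q,(np.array(proj(t,q))-[270,145])*3,(np.array(proj(s,q))-[80,120])*3+[420,0])
k=np.array([535,-174.5,88]);a=np.array([-.521,-.095,.848])
for d in(-16,0,16): print('knob',d,(np.array(proj(t,k+a*d))-[270,145])*3,(np.array(proj(s,k+a*d))-[80,120])*3+[420,0])
v=k-p; print(v, M.T@v)
"
```

```text
tip [ 465.5 -147.2  188.2] [286.3 342. ] [751.  148.6]
tip [ 476.6 -210.2  187.6] [373.7 325.5] [665.9 170.1]
knob -16 [281.5 260.2] [745.1 320.7]
knob 0 [287.6 267.5] [739.9 302.7]
knob 16 [294.  275.1] [734.6 284.5]
[  66.9    4.7 -105.1] [ -6.4  -7.9 124.2]
```

Call:
{"op": "play_rows", "data": {
  "steps": [
    [[8,-2,-13,0,-0.5],[26,1,-45,0,-0.5],[44,4,-77,0,-0.5],[62,7,-109,0,-0.5],[62,7,-109,0,-0.5]]
  ]
}}

```text
time_s: 11.45
ee_pos: [534.2, -173.8, 90.6]
eef_rot: [3.139, 0.522, -2.966]
force: [-0.7, -0.3, -0.4]
finger_gap: 64.2
grasp_force: 0.0
```

Call:
{"op": "play_rows", "data": {
  "steps": [
    [[0,0,0,0,0],[0,0,0,0,1],[0,0,0,0,1],[0,0,0,0,1],[0,0,0,0,1]]
  ]
}}

```text
time_s: 12.08
ee_pos: [535.0, -175.9, 93.9]
eef_rot: [-3.139, 0.526, -2.965]
force: [-3.6, 0.4, 4.9]
finger_gap: 30.4
grasp_force: 58.6
```

Call:
{"op": "play_rows", "data": {
  "steps": [
    [[-2,0,3,0,1],[-4,-1,7,0,1],[-6,-1,10,0,1],[-8,-1.5,13.5,0,1],[-8.5,-1.5,14,0,1]]
  ]
}}

```text
time_s: 12.7
ee_pos: [526.9, -177.2, 106.8]
eef_rot: [-3.139, 0.526, -2.965]
force: [9.2, 0.2, -7.5]
finger_gap: 30.2
grasp_force: 60.1
```

Call:
{"op": "play_rows", "data": {
  "steps": [
    [[-1.5,8,0,0,1],[-3,17,0,0,1],[-5,27,0,0,1],[-6.5,36,0,0,1],[-7.2,39.5,0,0,1]]
  ]
}}

```text
time_s: 13.32
ee_pos: [519.8, -137.4, 106.7]
eef_rot: [-3.139, 0.526, -2.965]
force: [8.6, -0.5, -8.0]
finger_gap: 30.0
grasp_force: 60.4
```

Call:
{"op": "play_rows", "data": {
  "steps": [
    [[0,0,0,0,1],[2,0.5,-3.5,0,1],[4,0.7,-6.5,0,1],[5,1,-8.5,0,1],[5,1,-8.5,0,1]]
  ]
}}

```text
time_s: 13.95
ee_pos: [524.9, -136.0, 98.2]
eef_rot: [-3.141, 0.527, -2.965]
force: [7.0, 1.9, -4.9]
finger_gap: 29.9
grasp_force: 60.7
```

Call:
{"op": "play_rows", "data": {
  "steps": [
    [[2,0,-3,0,1],[3,0.5,-5,0,1],[3,0.5,-5,0,1],[3,0.5,-5,0,-0.5],[3,0.5,-5,0,-0.5]]
  ]
}}

```text
time_s: 14.58
ee_pos: [526.4, -135.7, 92.1]
eef_rot: [-3.141, 0.523, -2.966]
force: [-0.1, 0.6, -0.7]
finger_gap: 63.7
grasp_force: 0.0
```

Call:
{"op": "play_rows", "data": {
  "steps": [
    [[0,0,0,0,-0.5],[-6,-1,10,0,-0.5],[-24,-4,42,0,-0.5],[-42,-7,74,0,-0.5],[-60,-10,105,0,-0.5]]
  ]
}}

```text
time_s: 15.2
ee_pos: [465.7, -145.5, 198.5]
eef_rot: [-3.141, 0.524, -2.966]
force: [0.2, -0.3, 0.0]
finger_gap: 64.0
grasp_force: 0.0
```

```bash
python3 -c "
from h import *
t=cam('top');s=cam('scene')
np.save('top1',t,allow_pickle=True);np.save('scene1',s,allow_pickle=True)
a=cv2.resize(t['im'][145:285,230:370],None,fx=3,fy=3,interpolation=cv2.INTER_CUBIC); b=cv2.resize(s['im'][180:300,100:220],None,fx=3.5,fy=3.5,interpolation=cv2.INTER_CUBIC)
cv2.imwrite('pics/slid.png',np.hstack([a,b])[:, :800])"
```

View pics/slid.png

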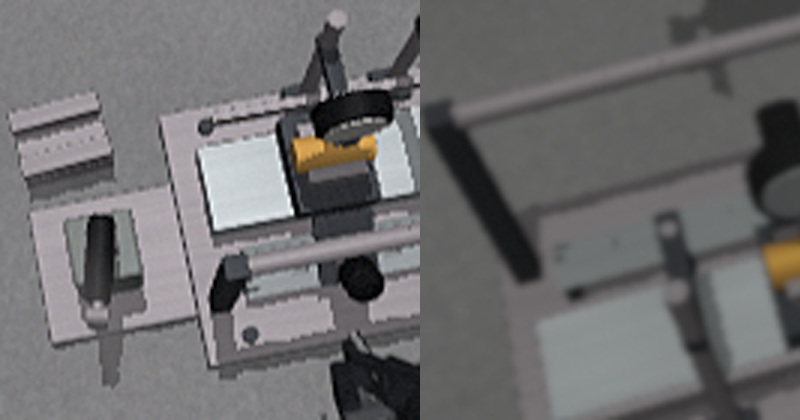

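Run:
```python
from h import *
np.set_printoptions(precision=1,suppress=True)
t=np.load('top1.npy',allow_pickle=True).item(); s=np.load('scene1.npy',allow_pickle=True).item()
print('knob px exp',proj(t,[527.8,-135.1,88]),proj(s,[527.8,-135.1,88]))
for n,c,(x,y,w,h) in(('top',t,(240,205,50,50)),('scene',s,(275,175,40,50))):
    g=c['im'][y:y+h,x:x+w].max(2); m=(g<48).astype(np.uint8)
    k,l,st,ce=cv2.connectedComponentsWithStats(m); i=1+st[1:,4].argmax()
    pts=np.argwhere(l==i)[:,::-1]+[x,y]; r=cv2.minAreaRect(pts.astype(np.float32)); print(n,r,st[i])
    b=cv2.boxPoints(r); e=sorted([(np.linalg.norm(b[j]-b[(j+1)%4]),(b[j]+b[(j+1)%4])/2) for j in range(4)],key=lambda q:q[0])[:2]
    for _,p in e: print(p,onz(c,*p,140))
print('pedestal',onz(t,265,228.3,100))
k={'cr':(97,305),'pt':[(65,218),(130,207),(143,282)]}
for p in k['pt']: print(onz(t,p[0]/3+230,p[1]/3+145,100))
print('hinge eye',onz(t,97/3+230,310/3+145,140))
```

```text
knob px exp (np.float64(349.7914497869988), np.float64(237.31131078532349)) (np.float64(203.37618240444243), np.float64(216.32983659400193))
top ((263.5, 231.0), (9.0, 28.0), 0.0) [ 19  12  10  29 147]
[263.5 217. ] [569.6  71.6 140. ]
[263.5 245. ] [504.5  71.7 140. ]
scene ((291.4862365722656, 196.33450317382812), (25.16278076171875, 8.221503257751465), 85.2363510131836) [ 12   9  10  26 185]
[290.4 183.8] [501.5  76.3 140. ]
[292.5 208.9] [572.5  69.5 140. ]
pedestal [550.2  69.7 100. ]
[576.7 101.9 100. ]
[585.2  49.4 100. ]
[523.9  39.5 100. ]
hinge eye [496.9  74.4 140. ]
```

Call:
{"op": "play_rows", "data": {
  "steps": [
    [[-5,0,55,0,-0.5],[0,55,60,-0.06,-0.2],[5,110,60,-0.12,-0.2],[15,165,55,-0.18,-0.2],[28,220,40,-0.235,-0.2]]
  ]
}}

```text
time_s: 15.92
ee_pos: [495.1, 76.2, 238.0]
eef_rot: [-3.141, 0.528, 3.08]
force: [1.5, -0.6, 0.2]
finger_gap: 51.4
grasp_force: 0.0
```

```bash
python3 -c "
from h import *
from scipy.spatial.transform import Rotation as R
np.set_printoptions(precision=2,suppress=True)
o=env.get_obs();print(o['ee_pos'],o['eef_rot'],R.from_euler('xyz',o['eef_rot']).as_matrix(),o['joints'])"
```

```text
[495.14  76.23 238.01] [-3.14  0.53  3.08] [[-0.86  0.06  0.5 ]
 [ 0.05  1.   -0.03]
 [-0.5  -0.   -0.86]] [ 0.06 -0.16 -0.72  0.49 -0.06  0.11]
```

Call:
{"op": "play_rows", "data": {
  "steps": [
    [[16,-1,-28,0,-0.2],[32,-2,-56,0,-0.2],[48,-3.5,-84,0,-0.2],[54,-4,-95,0,-0.2],[54,-4,-95,0,-0.2]]
  ]
}}

```text
time_s: 16.55
ee_pos: [547.8, 70.3, 140.8]
eef_rot: [-3.141, 0.521, 3.082]
force: [-0.3, 0.1, 0.3]
finger_gap: 51.3
grasp_force: 0.0
```

Call:
{"op": "play_rows", "data": {
  "steps": [
    [[0,0,0,0,0.3],[0,0,0,0,1],[0,0,0,0,1],[0,0,0,0,1],[0,0,0,0,1]]
  ]
}}

```text
time_s: 17.18
ee_pos: [549.2, 71.3, 144.2]
eef_rot: [3.14, 0.527, 3.083]
force: [-5.9, 1.8, 6.7]
finger_gap: 20.2
grasp_force: 65.6
```

Call:
{"op": "play_rows", "data": {
  "steps": [
    [[-0.9,0,9.8,0,1],[-3.4,0.2,19.3,0,1],[-7.6,0.5,28.2,0,1],[-13.2,0.8,36.3,0,1],[-16.5,1,40,0,1]]
  ]
}}

```text
time_s: 17.8
ee_pos: [528.8, 72.6, 179.7]
eef_rot: [3.14, 0.517, 3.083]
force: [2.1, 5.7, -12.5]
finger_gap: 19.9
grasp_force: 59.1
```

Call:
{"op": "play_rows", "data": {
  "steps": [
    [[-7.5,0.5,6.3,0,1],[-16,1,11.3,0,1],[-25.3,1.6,14.6,0,1],[-35,2.2,16.3,0,1],[-42,2.6,16.5,0,1]]
  ]
}}

```text
time_s: 18.42
ee_pos: [488.3, 73.8, 197.2]
eef_rot: [-3.14, 0.521, 3.082]
force: [5.7, 2.4, -15.2]
finger_gap: 18.8
grasp_force: 59.0
```

```bash
python3 -c "
from h import *
t=cam('top');s=cam('scene')
o=env.get_obs();print(o['force'],o['torque'])
a=cv2.resize(t['im'][170:270,220:310],None,fx=4,fy=4,interpolation=cv2.INTER_CUBIC); b=cv2.resize(s['im'][110:260,240:350],None,fx=4,fy=4,interpolation=cv2.INTER_CUBIC)[:400]
cv2.imwrite('pics/fold.png',np.hstack([a,b])[:, :800])"
```

```text
[  1.90037842   1.52781163 -13.88888225] [0.42537634 1.29563041 0.19691014]
```

View pics/fold.png

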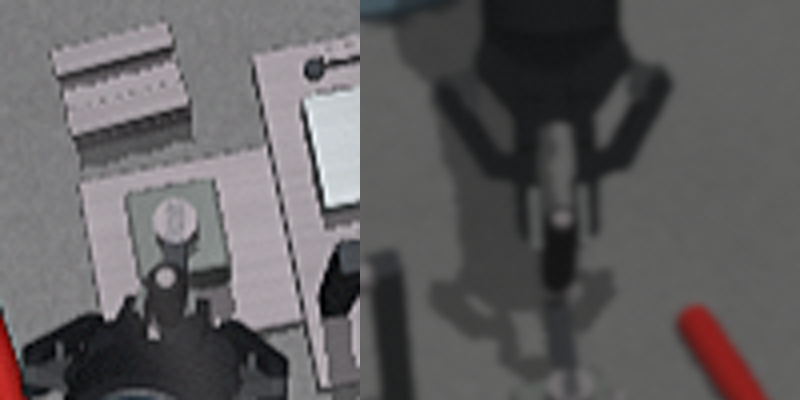

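```bash
python3 -c "
from h import *
np.set_printoptions(precision=1,suppress=True)
t=np.load('top1.npy',allow_pickle=True).item(); s=np.load('scene1.npy',allow_pickle=True).item()
print(tri(t,(261.25,239.5),s,(290.5,164.5)))
for z in (216,): 
  for x in (492.5,500,510): print(x,proj(t,[x,75,z]),proj(s,[x,75,z]))
print('hub',onz(t,220+175/4,170+218/4,126))
"
```

```text
(array([505.9,  73.7, 215.1]), np.float64(0.8448953832956309))
492.5 (np.float64(260.39005047449507), np.float64(245.8543627745612)) (np.float64(289.94071142145236), np.float64(159.56914349360284))
500 (np.float64(260.38888679901373), np.float64(242.2602195416728)) (np.float64(290.48278585093016), np.float64(162.134680624738))
510 (np.float64(260.387342970549), np.float64(237.49193085796543)) (np.float64(291.2128868637286), np.float64(165.59011249157237))
hub [554.6  71.6 126. ]
```

Call:
{"op": "play_rows", "data": {
  "steps": [
    [[0,0,0,0,0],[0,0,0,0,0],[8,0,0,0,0],[16,0,-2,0,0],[16,0,-2,0,0]]
  ]
}}

```text
time_s: 19.15
ee_pos: [507.3, 74.0, 196.8]
eef_rot: [-3.141, 0.524, 3.082]
force: [-0.3, 0.4, 0.7]
finger_gap: 42.9
grasp_force: 0.0
```

Call:
{"op": "play_rows", "data": {
  "steps": [
    [[0,0,0,0,1],[0,0,0,0,1],[0,0,0,0,1],[-4,0,0,0,1],[-9,0,0,0,1]]
  ]
}}

```text
time_s: 19.77
ee_pos: [498.7, 74.0, 197.4]
eef_rot: [-3.142, 0.527, 3.082]
force: [8.1, 0.3, -5.8]
finger_gap: 20.7
grasp_force: 59.6
```

Call:
{"op": "play_rows", "data": {
  "steps": [
    [[-2,0,0,0,1],[-4,0,0,0,1],[-5,0,0,0,1],[-5,0,0,0,1],[-5,0,0,0,1]]
  ]
}}

```text
time_s: 20.4
ee_pos: [494.3, 74.2, 197.8]
eef_rot: [3.141, 0.528, 3.081]
force: [11.5, -0.5, -7.5]
finger_gap: 20.3
grasp_force: 59.7
```

```bash
python3 -c "
from h import *
t=cam('top');s=cam('scene')
o=env.get_obs();print(o['force'],o['torque'])
a=cv2.resize(t['im'][190:280,220:310],None,fx=4.4,fy=4.4,interpolation=cv2.INTER_CUBIC)[:396]; b=cv2.resize(s['im'][110:200,240:340],None,fx=4.4,fy=4.4,interpolation=cv2.INTER_CUBIC)[:396]
im=np.hstack([a,b])[:, :800];print(im.shape);cv2.imwrite('pics/fold2.png',im)"
```

```text
[11.70066612 -0.71642136 -7.51402768] [-0.03075137 -0.85079417 -0.00440561]
(396, 800, 3)
```

View pics/fold2.png

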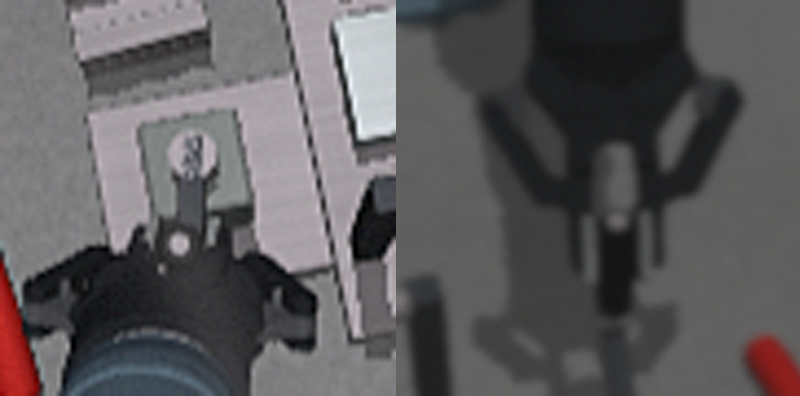

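Call:
{"op": "play_rows", "data": {
  "steps": [
    [[1.5,10.9,0,0,1],[4.9,21.3,0,0,1],[10.1,31,0,0,1],[16.8,39.7,0,0,1],[25,47,0,0,1]]
  ]
}}

```text
time_s: 21.12
ee_pos: [518.2, 119.8, 197.5]
eef_rot: [-3.137, 0.526, 3.081]
force: [0.7, -7.6, 2.3]
finger_gap: 20.6
grasp_force: 61.2
```

Call:
{"op": "play_rows", "data": {
  "steps": [
    [[9.3,5.8,0,0,1],[19.5,9.9,0,0,1],[30.2,12.2,0,0,1],[41.2,12.6,0,0,1],[48.8,11.7,0,0,1]]
  ]
}}

```text
time_s: 21.75
ee_pos: [566.7, 131.4, 197.4]
eef_rot: [-3.138, 0.525, 3.082]
force: [-3.9, -5.4, 6.9]
finger_gap: 20.7
grasp_force: 61.9
```

Call:
{"op": "play_rows", "data": {
  "steps": [
    [[2.7,-0.6,0,0,1],[5.4,-1.2,0,0,1],[9.6,-2.5,0,0,1],[9.6,-2.5,0,0,1],[9.6,-2.5,0,0,1]]
  ]
}}

```text
time_s: 22.38
ee_pos: [572.8, 130.3, 197.0]
eef_rot: [-3.14, 0.521, 3.083]
force: [-20.5, -1.5, 21.3]
finger_gap: 20.3
grasp_force: 64.8
```

Call:
{"op": "play_rows", "data": {
  "steps": [
    [[-3,0.5,-1,0,1],[-3,0.5,-1,0,0],[-3,0.5,-1,0,-0.3],[-3,0.5,-1,0,-0.3],[-3,0.5,-1,0,-0.3]]
  ]
}}

```text
time_s: 23.0
ee_pos: [572.5, 130.8, 195.1]
eef_rot: [-3.141, 0.523, 3.082]
force: [-1.0, 0.1, -0.5]
finger_gap: 55.8
grasp_force: 0.0
```

Call:
{"op": "play_rows", "data": {
  "steps": [
    [[-8,0,14,0,-0.3],[-25,1,43,0,-0.3],[-45,2,78,0,-0.3],[-70,3,115,0,-0.3],[-110,4,150,0,-0.3]]
  ]
}}

```text
time_s: 23.62
ee_pos: [462.3, 134.7, 346.9]
eef_rot: [3.142, 0.524, 3.081]
force: [-0.0, -0.4, 0.6]
finger_gap: 55.6
grasp_force: 0.0
```

```bash
python3 -c "
from h import *
t=cam('top');s=cam('scene')
np.save('top2',t,allow_pickle=True);np.save('scene2',s,allow_pickle=True)
a=cv2.resize(t['im'][150:290,210:370],None,fx=2.6,fy=2.6,interpolation=cv2.INTER_CUBIC); b=cv2.resize(s['im'][155:295,180:330],None,fx=2.6,fy=2.6,interpolation=cv2.INTER_CUBIC)
im=np.hstack([a,b])[:, :800];print(im.shape);cv2.imwrite('pics/end.png',im)"
```

```text
(364, 800, 3)
```

View pics/end.png

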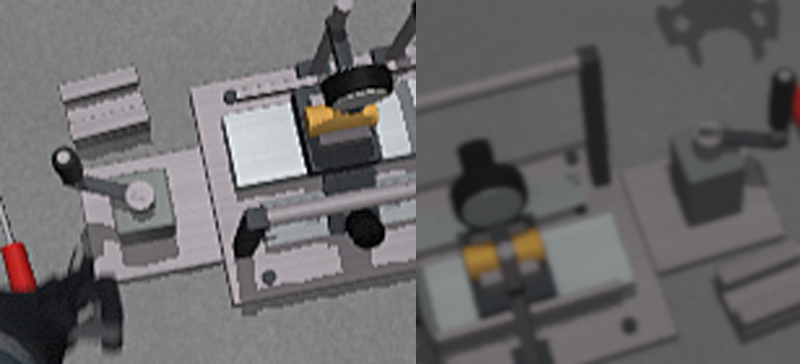

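```bash
python3 -c "
from h import *
np.set_printoptions(precision=1,suppress=True)
t=np.load('top2.npy',allow_pickle=True).item(); s=np.load('scene2.npy',allow_pickle=True).item()
f=lambda u,v:(u/2.6+210,v/2.6+150)
g=lambda u,v:((u-416)/2.6+180,v/2.6+155)
print('tip',tri(t,f(66,155),s,g(786,73)))
print('tip z216',onz(t,*f(66,155),216),onz(s,*g(786,73),216),'hub top',onz(t,*f(138,197),126),onz(s,*g(711,135),126),'hinge(scene)',onz(s,*g(779,139),126))
print(env.get_obs()['force'])
"
```

```text
tip (array([569.8, 129.7, 219.3]), np.float64(4.240733904198628))
tip z216 [570.3 128.  216. ] [567.3 132.7 216. ] hub top [551.6  73.2 126. ] [558.   74.4 126. ] hinge(scene) [570.9 133.  126. ]
[ 1.1 -0.4 -0.2]
```

```bash
python3 -c "
from h import *
print(env.finish_job())"
```

```text
the job is handed in; nothing more can be done
None
```

I handed the job in at about 24 s, with no verdict shown: by camera and force readings the carriage is home under the dial gauge, the handle stands upright, the crank is at its stop (about 2.0 rad), and the arm is clear.

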